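# Set a mate cup's metal rim on the screw press

### The arm

A 7-joint arm with a two-finger parallel gripper is mounted at the origin on the work surface. World frame = base frame: x ahead of the robot, y to its left, z up, the work surface at z = 0. Lengths are in m, angles in rad, forces in N, time in s.
With the tool pointing down it reaches from about 0.4 to 0.85 m from the base axis. Payload 4.4 kg.
Tool frame: the origin (TCP) lies midway between the tips of the shut fingers; the grasp point (between the pads) lies 19 mm behind it (grasp_offset is the distance from the TCP to the grasp point, in m); z points along the fingers, y is the direction in which the jaws open and shut (so a half turn about z gives the same grasp; the last joint's range is limited). The gripper opens to 94 mm and grips with 3 to 60 N. Pads are 16 mm wide; open, the fingers measure 119 mm over their backs; the gripper's body (75 mm by 177 mm) begins 78 mm behind the grasp point.
Start: joints at [-1.365, 0.628, 0.038, 1.517, -0.027, 0.996, -0.02], TCP at [0.174, 0.626, 0.205] pointing down, gripper open.
Joint ranges: [-3.06, 3.06], [-0.37, 2.12], [-1.25, 1.32], [0.18, 2.47], [-1.1, 4.24], [0.23, 1.98], [-2.94, 2.94]. Speed limits (rad/s): [2.57, 2.57, 3.14, 3.14, 3.14, 3.14, 3.14].

### API

Orientations are given as [roll, pitch, yaw] about the fixed x, y, z axes, in that order (R = Rz(yaw) Ry(pitch) Rx(roll)).
In Python, from rig import get_obs, capture, finish_job, grasp_offset gives the robot as it stands.
- The arm moves only by the tool apply_moves, never from a script. Its argument "rows" is a list of rows, each an object of numbers: "tx", "ty", "tz": the shift along the world's x, y, z scaled (see below); "wx", "wy", "wz": the turn, a rotation vector about the world's x, y, z scaled (see below). In form: [{"tx": .., "ty": .., "tz": .., "wx": .., "wy": .., "wz": ..}, ...]. A call has exactly 5 rows; each row is the pose to reach, as a shift and turn from the pose commanded when the call began; what a row does not reach only later rows make up. The controller multiplies each number of a shift by 50 cm and each number of a turn by 120 degrees. A row lasts 1/12 s, in which the tool goes at most 41.7 mm and 7.16 degrees, less where a joint would pass 70% of its speed; a pose out of reach is approached as far as the arm can. A call with a number of a shift or a turn outside -1 to 1 is refused whole. A call with a gripper value outside its range is refused whole. "claw" is the finger opening in mm, from 0 to 94, set as the call begins (left out, the last holds). The fingers move at their own pace and stop on an object; the grip force is fixed at half the most. Time passes only in rows, so rows that repeat a pose let the fingers close, or fill a call up. It gives the time, the measured TCP pose, the force and the opening at its end, in the units of the state.
- get_obs(): the state, without advancing time (a new reading comes with each control period).
- capture(name): name is "side" or "top" or "wrist"; returns a dict with "frame" (420x560x3 uint8, blue, green, red), "fx", "fy", "cx", "cy" (pixels), "xyz" and "rotation" of the camera in the world; the wrist camera has in their place "T_tool_cam" (4x4, takes a point from camera to tool coordinates, whose origin is the TCP and whose axes are the flange's). Camera axes: x right, y up, looking along -z (the intrinsics and any distortion apply to the point x, -y, -z); pixel columns grow to the right and rows downward; lengths in m; the calibration is good to about 2 mm. A picture is of the moment at which its call begins: read the wrist's pose just before it. There is no depth.
- finish_job(): hands the job in, once; it reports no verdict.
The state is a dict: "clock": time; "qpos": joint angles; "dq": joint speeds; "effort": joint torques, N m; "tcp_pos": TCP position; "orientation": TCP orientation; "wrist_force": force on the tool from outside, world axes, zero at the start; "moment": the same for the moment, N m; "grip_width": finger opening in m.
Only numpy, scipy, OpenCV 4.12 (cv2) and the standard library are available. Lean on these libraries where they do the work, as an engineer would, in place of code of your own. Each camera call takes 0.05 s, during which the arm holds its last target. There are 200 camera calls.

### The job

Set the metal rim on the red mate cup in the press: wind the handwheel down, clockwise from above, until the rim is fully home, then hold it hard down for a second with about 12 N of pull along the turn at the handle, never more than 17 N, which would crush the gourd. Then wind the wheel back until the red mark on the wheel's edge stands at the yellow pointer on its far side, and let go; leave the cup in its nest and everything else on the bench where it is.

Things in the scene. Friction and masses are not known exactly. Their poses are not given: they have to be found in the camera images.
- wheel_centre (a point): On the axis of the black three-spoked handwheel (194 mm across, rim 18 mm thick, 17 mm broad) on top of the press, at the height of the rim's upper face, 266 mm above the bench. x points from the axis to the pointer, z up; it does not turn with the wheel. The wheel turns about this vertical line and keeps its height; a steel screw 20 mm thick stands up to 70 mm above this point.
- handle (a point): Centre of the wheel's upright steel handle, a cylinder 26 mm across and 52 mm tall (foot 4 mm above the rim, top 26 mm above this point) that revolves freely on its pin, 85 mm from the wheel's axis, diametrically opposite the red mark. Take it from above; one hold serves for the whole turn.
- rim_mark (a point): The red mark on the wheel's rim, 10 mm wide, painted down the outer face and across the upper face; this point is on the outer upper edge, 97 mm from the axis, and turns with the wheel.
- pointer (a point): Tip of the fixed yellow pointer at the far side of the wheel (away from the robot), on a steel bracket; 98.5 mm from the axis, level with the rim's upper face.
- ram: The ram, a pad 84 mm across under the crosshead; origin under the pad's centre. It only goes up and down with the wheel. F newtons at the pad take F x 8/85 of pull at the handle, give or take 2 N for friction and the ram's weight: 3 to 5 N while the rim slides down (0 to 2 N standing still), then, once it is home, a steep climb. 12 N standing still is about 125 to 150 N at the pad.
- mate: The red leather-covered mate cup, 94 mm across, upright in the white nest of the anvil under the ram; origin under its centre, z up. Its metal rim (90 mm across, 30 mm deep) sits on the neck 9 mm proud of the shoulder, and stays where it is pressed. The anvil's height differs from job to job, so the pad meets the rim after 1.8 to 3.2 rad of turn from the mark and it is home 1.1 rad later.
- mate_black: Bystander: finished black mate cup, 94 mm across, 92 mm tall; origin under its centre.
- mate_red: Bystander: finished red mate cup, 94 mm across, 92 mm tall; origin under its centre.
- bare_cup: Bystander: black cup without its rim, 94 mm across, 88 mm tall; origin under its centre.
- spare_rim: Bystander: loose metal rim, 90 mm across, 30 mm tall, lying beside the press; origin under its centre.
- mallet: Bystander: rubber mallet lying on its side, 260 mm long, 56 mm high; origin under its middle.
- straw: Bystander: steel drinking straw (bombilla), 180 mm long, 15 mm high; origin under its middle.
- wax_jar: Bystander: amber jar, 66 mm across, 55 mm tall; origin under its centre.
- press: The green two-pillar screw press, base 200 x 250 x 30 mm, fixed to the bench; origin under the base's centre, below the wheel's axis. Turning the wheel clockwise from above lowers the ram 8 mm per rad. Free, the wheel takes 1 N of pull along the turn at the handle (standing still after a turn it leans on the hand by 1 to 2 N); it stays where it is left. No stop at the mark: it runs on 0.8 rad.

How it is judged:
On the way, in this order (a step that is already met when the one before it is completed fails the run):
1. the rim is down on the shoulder and is held hard down by the ram (at least 70 N at the pad, 5 to 8 N at the handle) for half a second (z of ram in the frame of mate below 0.094 m and contact force between ram and mate above 70 N), for 0.5 s.
2. the wheel is wound back until the red mark stands at the pointer (within 5 mm) (horizontal distance between rim_mark and pointer below 0.005 m), for 0.2 s.
At the end, for the whole second after the job is handed in: The red mark on the wheel's rim rests within 5 mm of the pointer's tip (seen from above), with the handle released and the ram clear of the cup; the cup, its rim pressed home, stands upright and still in its nest (moved under 6 mm, leaning under 0.05 rad) (horizontal distance between rim_mark and pointer below 0.005 m and contact force between ram and mate below 0.5 N and distance of mate from where it was at the start of the episode below 0.006 m and angle between mate's own z axis and vertical below 0.05 rad and linear speed of mate below 0.02 m/s); the robot touches nothing.
It fails at once if the ram presses the cup with more than 220 N (over 18 N of pull at the handle): the gourd is crushed (contact force between ram and mate above 220 N).
It fails at once if the robot touches the cup or its rim (contact force between any of the arm, the fingers and mate above 1 N).
It fails at once if a bystander is moved by more than 20 mm (distance of any of mate_black, mate_red, bare_cup, spare_rim, mallet, straw, wax_jar from where it was at the start of the episode above 0.02 m).
It also fails if it takes over 69 s, if anything falls off the work surface, if the arm or the gripper's body presses on something with over 40 N, if the wrist force passes 120 N, or if a joint passes its speed limit or range.

## Working session

There is one attempt and no reset: what is moved stays moved. The work goes in short steps, Python scripts to look and compute and a tool call to move; the robot and the scene stay as the last step left them, time stands still between calls to the robot, and variables do not carry over. Pictures are saved under pics/ and viewed, about 8 in all and at most 12, crops included, and the job is handed in when it is done.

Besides the shell and the picture viewer there is one more tool, called after "Call:" by a JSON object that holds its "api" and its "payload". apply_moves: Moves the arm, as the interface text tells. Shifts and turns lie within -1 to 1; 1 stands for 50 cm of shift or 120 degrees of turn. Its arguments: {"type":"object","properties":{"rows":{"type":"array"},"claw":{"type":"number"}},"required":["rows"]}

```bash
mkdir -p pics; python3 - <<'E'
from rig import *
import cv2,json
print(get_obs(),grasp_offset)
for n in("top","side"):
    c=capture(n);cv2.imwrite(f"pics/{n}0.png",c["frame"])
    print(n,{k:v for k,v in c.items() if k!="frame"})
E
```

```text
{'clock': 0.0, 'qpos': array([-1.36479124,  0.62933794,  0.03844726,  1.51839342, -0.02699238,
        0.99628045, -0.01998761]), 'dq': array([-1.46613345e-04, -1.12180308e-03, -1.09681782e-03, -1.39584081e-03,
        2.49953040e-04, -7.25497283e-04,  1.84732001e-05]), 'effort': array([-2.36282576e-04, -5.49731362e+01,  1.14350058e+00, -1.86635274e+01,
       -5.22773783e-02,  2.36028264e-02,  1.81871733e-04]), 'tcp_pos': array([0.17430165, 0.62548666, 0.20455141]), 'orientation': array([-3.13969201e+00,  3.46171380e-05,  2.86979927e+00]), 'wrist_force': array([ 0.03475337, -0.37428071, -0.12175135]), 'moment': array([-0.01522507,  0.04928601, -0.052144  ]), 'grip_width': 0.09379420287602008} 0.0188
top {'fx': 471.4140701290079, 'fy': 471.4140701290079, 'cx': 270.5234153279975, 'cy': 211.925905890231, 'xyz': array([0.2872381 , 0.00718605, 1.75148298]), 'rotation': array([ 0.1719785 , -0.00559454, -1.55584483])}
side {'fx': 399.9310299345991, 'fy': 399.9310299345991, 'cx': 277.0582449347839, 'cy': 202.21705292059374, 'xyz': array([0.455807  , 0.78431574, 0.97762521]), 'rotation': array([ 7.66732851e-01, -3.81202076e-04, -3.01253304e+00])}
```

View pics/top0.png

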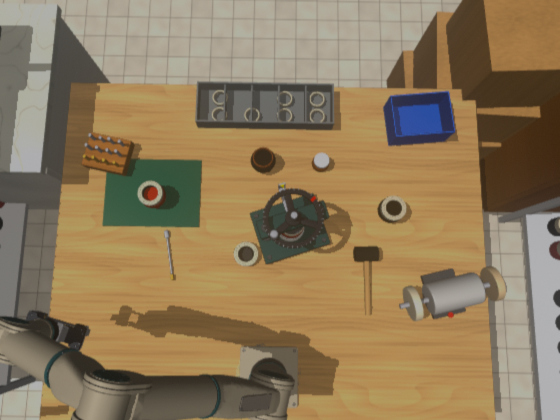

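View pics/side0.png

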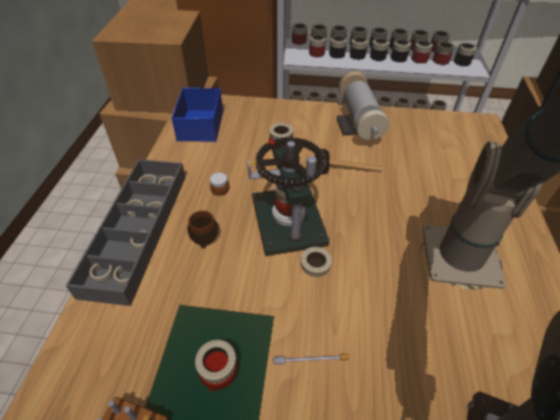

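The top view shows the wheel near (294,218), the handle at about (274,234), the red mark at (314,199) and the pointer at (282,187). I'll enlarge both views.

```bash
python3 - <<'E'
import cv2
a=cv2.imread("pics/top0.png")[170:270,240:350]; b=cv2.imread("pics/side0.png")[130:230,235:345]
f=lambda i:cv2.resize(i,None,fx=7,fy=5.9,interpolation=cv2.INTER_CUBIC) if 0 else cv2.resize(i,(770,590)[:2] if 0 else (660,600),interpolation=cv2.INTER_CUBIC)
cv2.imwrite("pics/topc.png",f(a));cv2.imwrite("pics/sidec.png",f(b))
E
```

```text
(no output)
```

View pics/topc.png

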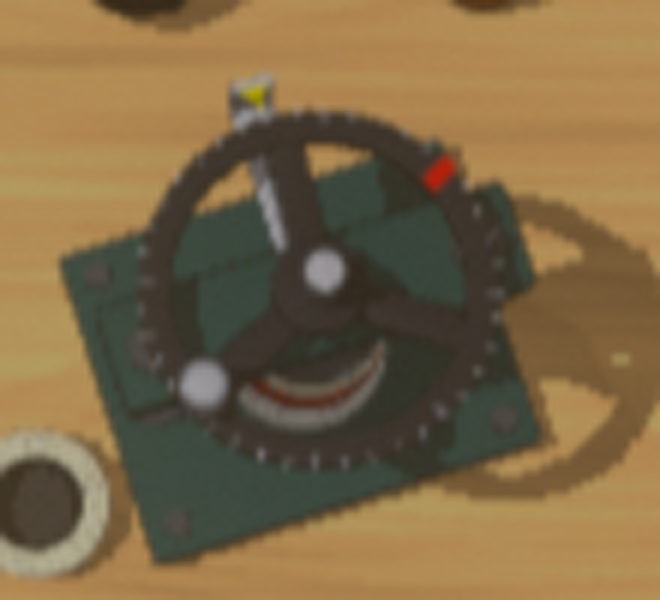

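View pics/sidec.png

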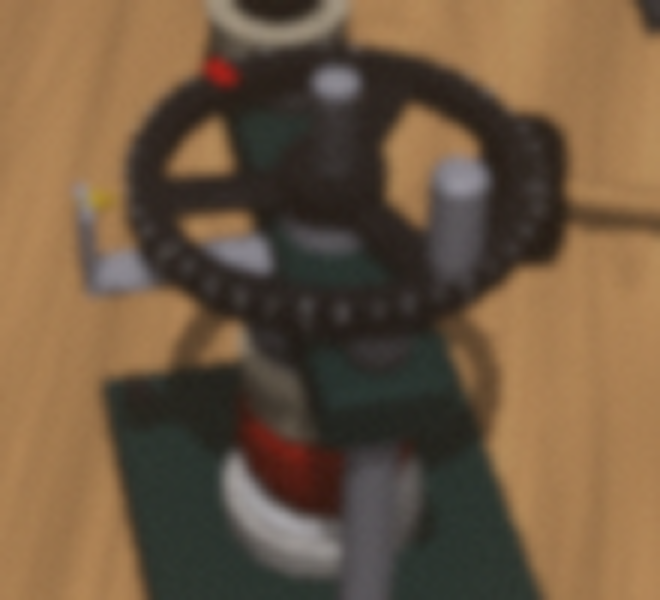

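Zoomed, the top view has the screw top at about (294.2,215.2), the handle top at (274,233.8), the mark's outer edge at (314.8,197.2) and the pointer tip at (282.8,188). In the side view the handle top is at (311.7,159.7).

```bash
cat > h.py <<'E'
import numpy as np
from scipy.spatial.transform import Rotation as R
CAM={"top":(471.414,270.523,211.926,[.2872381,.00718605,1.75148298],[.1719785,-.00559454,-1.55584483]),
"side":(399.931,277.058,202.217,[.455807,.78431574,.97762521],[.766732851,-.000381202,-3.01253304])}
def pt(n,u,v,z):
    f,cx,cy,p,r=CAM[n]; d=R.from_euler('xyz',r).apply([(u-cx)/f,-(v-cy)/f,-1]); p=np.array(p)
    return p+d*(z-p[2])/d[2]
E
python3 - <<'E'
from h import *
np.set_printoptions(precision=4,suppress=True)
t=lambda u,v,z:pt("top",240+u/6,170+v/6,z)
s=lambda u,v,z:pt("side",235+u/6,130+v/6,z)
h=t(204,383,.322);m=t(447,163,.266);p=t(257,107,.266)
print("handle",h,s(460,178,.322));print("mark",m,s(212,65,.266));print("ptr",p,s(112,200,.266))
print("screw",t(325,271,.336),s(337,80,.336))
c=t(322,291,.262); print("rimcentre",c)
print("from h,m", m+(h-m)*97/182, np.linalg.norm((h-m)[:2]))
for q in (h,m,p): print(np.linalg.norm((q-c)[:2]),np.degrees(np.arctan2(*(q-c)[1::-1])))
E
```

```text
handle [ 0.4679 -0.0087  0.322 ] [ 0.4691 -0.002   0.322 ]
mark [ 0.5958 -0.138   0.266 ] [ 0.5949 -0.1381  0.266 ]
ptr [ 0.6249 -0.0358  0.266 ] [ 0.6259 -0.0333  0.266 ]
screw [ 0.5243 -0.0692  0.336 ] [ 0.5261 -0.0439  0.336 ]
rimcentre [ 0.5259 -0.0717  0.262 ]
from h,m [ 0.5276 -0.0691  0.2958] 0.18186489492483543
0.08555502798676787 132.65320203249004
0.09641151967159729 -43.50949389501042
0.10530827529158295 19.896195483463416
```

Call:
{"api": "apply_moves", "payload": {"rows": [{"tx":0.02,"ty":-0.044,"tz":0.06,"wx":0,"wy":0,"wz":0.02},{"tx":0.04,"ty":-0.088,"tz":0.12,"wx":0,"wy":0,"wz":0.04},{"tx":0.06,"ty":-0.132,"tz":0.18,"wx":0,"wy":0,"wz":0.06},{"tx":0.08,"ty":-0.176,"tz":0.24,"wx":0,"wy":0,"wz":0.08},{"tx":0.1,"ty":-0.22,"tz":0.31,"wx":0,"wy":0,"wz":0.1}], "claw": 94}}

```text
clock: 0.52
tcp_pos: [0.2244, 0.5146, 0.36]
orientation: [-3.139, -0.001, 3.081]
wrist_force: [0.6, 0.6, -0.7]
grip_width: 0.094
```

Call:
{"api": "apply_moves", "payload": {"rows": [{"tx":0.032,"ty":-0.07,"tz":0,"wx":0,"wy":0,"wz":0},{"tx":0.064,"ty":-0.14,"tz":0,"wx":0,"wy":0,"wz":0},{"tx":0.096,"ty":-0.21,"tz":0,"wx":0,"wy":0,"wz":0},{"tx":0.128,"ty":-0.28,"tz":0,"wx":0,"wy":0,"wz":0},{"tx":0.16,"ty":-0.35,"tz":0,"wx":0,"wy":0,"wz":0}]}}

```text
clock: 0.93
tcp_pos: [0.3045, 0.3396, 0.3596]
orientation: [-3.141, -0.0, 3.079]
wrist_force: [0.3, -0.2, 0.1]
grip_width: 0.0941
```

Call:
{"api": "apply_moves", "payload": {"rows": [{"tx":0.032,"ty":-0.07,"tz":0,"wx":0,"wy":0,"wz":0},{"tx":0.064,"ty":-0.14,"tz":0,"wx":0,"wy":0,"wz":0},{"tx":0.096,"ty":-0.21,"tz":0,"wx":0,"wy":0,"wz":0},{"tx":0.128,"ty":-0.28,"tz":0,"wx":0,"wy":0,"wz":0},{"tx":0.16,"ty":-0.35,"tz":0,"wx":0,"wy":0,"wz":0}]}}

```text
clock: 1.35
tcp_pos: [0.3844, 0.1647, 0.3597]
orientation: [3.141, -0.0, 3.079]
wrist_force: [0.6, 0.5, 0.3]
grip_width: 0.0938
```

Call:
{"api": "apply_moves", "payload": {"rows": [{"tx":0.034,"ty":-0.07,"tz":0,"wx":0,"wy":0,"wz":0},{"tx":0.068,"ty":-0.14,"tz":0,"wx":0,"wy":0,"wz":0},{"tx":0.102,"ty":-0.21,"tz":0,"wx":0,"wy":0,"wz":0},{"tx":0.136,"ty":-0.28,"tz":0,"wx":0,"wy":0,"wz":0},{"tx":0.168,"ty":-0.344,"tz":0,"wx":0,"wy":0,"wz":0}]}}

```text
clock: 1.77
tcp_pos: [0.4685, -0.0077, 0.3598]
orientation: [-3.141, -0.0, 3.078]
wrist_force: [1.3, 0.6, -0.3]
grip_width: 0.0938
```

```bash
python3 - <<'E'
from rig import *
import cv2
o=get_obs();print(o["tcp_pos"],o["orientation"],o["wrist_force"],o["qpos"])
c=capture("wrist");print({k:v for k,v in c.items() if k!="frame"})
cv2.imwrite("pics/w1.png",cv2.resize(c["frame"],(800,600)))
E
```

```text
[ 0.46852926 -0.0077378   0.35975613] [-3.14145184e+00 -1.85057067e-06  3.07845678e+00] [ 1.284182    0.61765774 -0.28989637] [-0.34364084  0.21711769  0.37771142  1.76751497 -0.08612095  1.17316994
  1.56707686]
{'fx': 331.66658873153494, 'fy': 331.66658873153494, 'cx': 278.56963283183603, 'cy': 205.87536067194333, 'T_tool_cam': array([[-3.37720572e-04,  9.70095608e-01,  2.42722880e-01,
         6.95587415e-02],
       [ 9.99999906e-01,  2.61358993e-04,  3.46804261e-04,
         8.37492333e-05],
       [ 2.72995483e-04,  2.42722975e-01, -9.70095605e-01,
        -1.80242219e-01],
       [ 0.00000000e+00,  0.00000000e+00,  0.00000000e+00,
         1.00000000e+00]])}
```

View pics/w1.png

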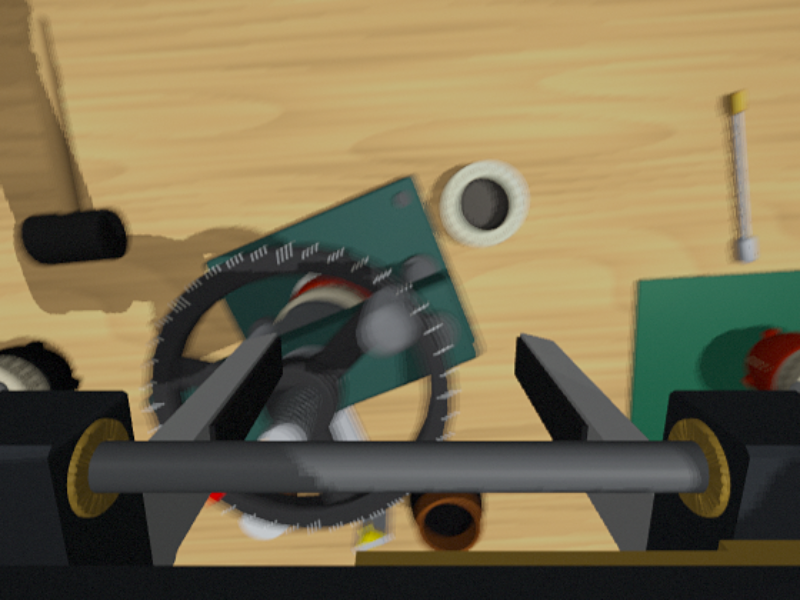

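The wrist view shows the handle top at (388,328) between the open fingers, the screw top at (285,438), the mark at (217,497) and the pointer at (371,538), all in 800x600 pixels.

```bash
cat >> h.py <<'E'
T=np.array([[-3.37720572e-04,9.70095608e-01,2.42722880e-01,6.95587415e-02],[9.99999906e-01,2.61358993e-04,3.46804261e-04,8.37492333e-05],[2.72995483e-04,2.42722975e-01,-9.70095605e-01,-1.80242219e-01],[0,0,0,1]])
def wpt(tcp,rpy,u,v,z):
    f=331.6666; d=np.array([(u-278.57)/f,-(v-205.875)/f,-1]); r=R.from_euler('xyz',rpy)
    d=r.apply(T[:3,:3]@d); p=r.apply(T[:3,3])+tcp; return p+d*(z-p[2])/d[2]
E
python3 - <<'E'
from h import *
np.set_printoptions(precision=4,suppress=True)
a=([.4685,-.0077,.3598],[-3.1415,0,3.0785])
w=lambda u,v,z:wpt(*a,u*.7,v*.7,z)
print("handle",w(388,328,.322),"ptr",w(371,536,.266),"mark",w(213,497,.266),"base corners",w(412,176,.03),w(480,355,.03),w(205,262,.03))
print(pt("top",240+62/6,170+258/6,.03),pt("top",240+160/6,170+562/6,.03),pt("top",240+545/6,170+437/6,.03))
E
```

```text
handle [ 0.4701 -0.0126  0.322 ] ptr [ 0.6364 -0.0369  0.266 ] mark [ 0.5991 -0.1398  0.266 ] base corners [0.4005 0.0112 0.03  ] [0.6042 0.0778 0.03  ] [ 0.4771 -0.2194  0.03  ]
[0.5811 0.0767 0.03  ] [0.3952 0.0132 0.03  ] [ 0.4749 -0.2208  0.03  ]
```

Call:
{"api": "apply_moves", "payload": {"rows": [{"tx":0,"ty":-0.004,"tz":-0.04,"wx":0,"wy":0,"wz":0},{"tx":0,"ty":-0.004,"tz":-0.08,"wx":0,"wy":0,"wz":0},{"tx":0,"ty":-0.004,"tz":-0.12,"wx":0,"wy":0,"wz":0},{"tx":0,"ty":-0.004,"tz":-0.16,"wx":0,"wy":0,"wz":0},{"tx":0,"ty":-0.004,"tz":-0.16,"wx":0,"wy":0,"wz":0}]}}

```text
clock: 2.23
tcp_pos: [0.4654, -0.007, 0.2765]
orientation: [-3.141, -0.007, 3.079]
wrist_force: [-0.1, -0.0, 0.1]
grip_width: 0.0944
```

Call:
{"api": "apply_moves", "payload": {"rows": [{"tx":0,"ty":0,"tz":0,"wx":0,"wy":0,"wz":0},{"tx":0,"ty":0,"tz":0,"wx":0,"wy":0,"wz":0},{"tx":0,"ty":0,"tz":0,"wx":0,"wy":0,"wz":0},{"tx":0,"ty":0,"tz":0,"wx":0,"wy":0,"wz":0},{"tx":0,"ty":0,"tz":0,"wx":0,"wy":0,"wz":0}], "claw": 0}}

```text
clock: 2.65
tcp_pos: [0.4688, -0.0073, 0.2806]
orientation: [3.141, 0.002, 3.079]
wrist_force: [-0.3, 0.5, -0.3]
grip_width: 0.0643
```

Call:
{"api": "apply_moves", "payload": {"rows": [{"tx":0,"ty":0,"tz":0,"wx":0,"wy":0,"wz":0},{"tx":0,"ty":0,"tz":0,"wx":0,"wy":0,"wz":0},{"tx":0,"ty":0,"tz":0,"wx":0,"wy":0,"wz":0},{"tx":0,"ty":0,"tz":0,"wx":0,"wy":0,"wz":0},{"tx":0,"ty":0,"tz":0,"wx":0,"wy":0,"wz":0}]}}

```text
clock: 3.07
tcp_pos: [0.4682, -0.0074, 0.2798]
orientation: [3.142, -0.0, 3.079]
wrist_force: [-0.4, 0.1, 0.3]
grip_width: 0.0307
```

```bash
python3 - <<'E'
from rig import *
import cv2
o=get_obs();print(o["tcp_pos"],o["wrist_force"],o["grip_width"],o["clock"])
c=capture("top");cv2.imwrite("pics/t2.png",cv2.resize(c["frame"][170:270,240:350],(660,600),interpolation=cv2.INTER_CUBIC))
E
```

```text
[ 0.46824552 -0.00739535  0.27978494] [-0.39774518  0.14188441  0.33424538] 0.030718604622543375 3.0667
```

Call:
{"api": "apply_moves", "payload": {"rows": [{"tx":0,"ty":0,"tz":0,"wx":0,"wy":0,"wz":0},{"tx":0,"ty":0,"tz":0,"wx":0,"wy":0,"wz":0},{"tx":0,"ty":0,"tz":0,"wx":0,"wy":0,"wz":0},{"tx":0,"ty":0,"tz":0,"wx":0,"wy":0,"wz":0},{"tx":0,"ty":0,"tz":0,"wx":0,"wy":0,"wz":0}]}}

```text
clock: 3.53
tcp_pos: [0.4685, -0.0077, 0.2798]
orientation: [-3.141, 0.0, 3.079]
wrist_force: [1.4, -1.3, -0.9]
grip_width: 0.0255
```

```bash
cat >h2.py <<'E'
from h import *
C=np.array([.527,-.071])
def arc(p,C,r,a0,steps):
    "cumulative scaled tx,ty rows, clockwise degrees, from commanded p"
    for s in steps:
        q=C+r*np.array([np.cos(np.radians(a0-s)),np.sin(np.radians(a0-s))]); print(s,np.round((q-p)/.5,4))
E
python3 - <<'E'
from rig import *
from h2 import *
o=get_obs();print(o["tcp_pos"],o["wrist_force"],o["grip_width"],o["clock"])
p=o["tcp_pos"][:2]; d=p-C; r=np.hypot(*d); a=np.degrees(np.arctan2(d[1],d[0])); print(r,a)
arc(p,C,r,a,[4,8,12,16,20])
E
```

```text
[ 0.46846892 -0.00765069  0.27977109] [ 1.42379055 -1.32435264 -0.88237456] 0.025493543532927126 3.5333
0.08624976697245118 132.73613637490516
4 [0.0091 0.0079]
8 [0.0188 0.0151]
12 [0.0289 0.0216]
16 [0.0395 0.0274]
20 [0.0504 0.0324]
```

Call:
{"api": "apply_moves", "payload": {"rows": [{"tx":0.0091,"ty":0.0079,"tz":0,"wx":0,"wy":0,"wz":0},{"tx":0.0188,"ty":0.0151,"tz":0,"wx":0,"wy":0,"wz":0},{"tx":0.0289,"ty":0.0216,"tz":0,"wx":0,"wy":0,"wz":0},{"tx":0.0395,"ty":0.0274,"tz":0,"wx":0,"wy":0,"wz":0},{"tx":0.0504,"ty":0.0324,"tz":0,"wx":0,"wy":0,"wz":0}]}}

```text
clock: 3.95
tcp_pos: [0.4942, 0.0091, 0.2798]
orientation: [-3.141, 0.0, 3.08]
wrist_force: [0.5, -2.3, 0.0]
grip_width: 0.0258
```

```bash
cat >st.py <<'E'
import sys
from rig import *
from h2 import *
np.set_printoptions(precision=4,suppress=True)
o=get_obs();p=o["tcp_pos"][:2];d=p-C;r=np.hypot(*d);a=np.degrees(np.arctan2(d[1],d[0]));u=d/r;f=o["wrist_force"]
print(o["tcp_pos"],f,o["grip_width"],o["clock"],"r,a",r,a,"Frad",f[:2]@u,"Ftan(ccw+)",f[:2]@[-u[1],u[0]])
E
python3 st.py
```

```text
[0.4942 0.0091 0.2798] [ 0.4759 -2.2872  0.021 ] 0.02576739531567958 3.95 r,a 0.08654473535866024 112.2430721032731 Frad -2.297191455685798 Ftan(ccw+) 0.42530172679479833
```

```bash
cat >plan.py <<'E'
import sys,json
from h2 import *
# x y(start command) a0 a1 n : prints calls of 5 rows
x,y,a0,a1,n=map(float,sys.argv[1:6]); r=float(sys.argv[6]) if len(sys.argv)>6 else .0853
p=np.array([x,y]); A=np.radians(np.linspace(a0,a1,int(n)*5+1)[1:])
Q=C+r*np.c_[np.cos(A),np.sin(A)]
for k in range(int(n)):
    q=Q[5*k:5*k+5]; D=np.round((q-p)/.5,4); print(D.tolist()); p=p+D[-1]*.5
print("end cmd",p)
E
python3 plan.py .4937 .0085 112.4 45 3
```

```text
[[0.0141, 0.0033], [0.027, 0.0069], [0.0401, 0.0095], [0.0534, 0.0111], [0.0668, 0.0116]]
[[0.0134, -0.0005], [0.0266, -0.0021], [0.0398, -0.0047], [0.0526, -0.0084], [0.0652, -0.013]]
[[0.0121, -0.0056], [0.0238, -0.0122], [0.0349, -0.0196], [0.0454, -0.0279], [0.0552, -0.037]]
end cmd [ 0.5873 -0.0107]
```

Call:
{"api": "apply_moves", "payload": {"rows": [{"tx":0.0141,"ty":0.0033,"tz":0,"wx":0,"wy":0,"wz":0},{"tx":0.027,"ty":0.0069,"tz":0,"wx":0,"wy":0,"wz":0},{"tx":0.0401,"ty":0.0095,"tz":0,"wx":0,"wy":0,"wz":0},{"tx":0.0534,"ty":0.0111,"tz":0,"wx":0,"wy":0,"wz":0},{"tx":0.0668,"ty":0.0116,"tz":0,"wx":0,"wy":0,"wz":0}]}}

```text
clock: 4.37
tcp_pos: [0.5275, 0.0155, 0.2798]
orientation: [3.141, -0.0, 3.08]
wrist_force: [-0.9, 1.9, 1.3]
grip_width: 0.0252
```

```bash
python3 st.py
```

```text
[0.5275 0.0155 0.2798] [-0.936   1.8928  1.2884] 0.0251533391694509 4.3667 r,a 0.0865280500928125 89.65638720032793 Frad 1.887105379133438 Ftan(ccw+) 0.9473251779657667
```

Call:
{"api": "apply_moves", "payload": {"rows": [{"tx":0.0134,"ty":-0.0005,"tz":0,"wx":0,"wy":0,"wz":0},{"tx":0.0266,"ty":-0.0021,"tz":0,"wx":0,"wy":0,"wz":0},{"tx":0.0398,"ty":-0.0047,"tz":0,"wx":0,"wy":0,"wz":0},{"tx":0.0526,"ty":-0.0084,"tz":0,"wx":0,"wy":0,"wz":0},{"tx":0.0652,"ty":-0.013,"tz":0,"wx":0,"wy":0,"wz":0}]}}

```text
clock: 4.78
tcp_pos: [0.5604, 0.0086, 0.2798]
orientation: [3.141, 0.001, 3.08]
wrist_force: [0.6, 3.1, 1.6]
grip_width: 0.0251
```

```bash
python3 st.py
```

```text
[0.5604 0.0086 0.2798] [0.5942 3.1491 1.6019] 0.025137310882718283 4.7833 r,a 0.08633549095161801 67.20572790493385 Frad 3.133367574307805 Ftan(ccw+) 0.6722928091107666
```

Call:
{"api": "apply_moves", "payload": {"rows": [{"tx":0.0121,"ty":-0.0056,"tz":0,"wx":0,"wy":0,"wz":0},{"tx":0.0238,"ty":-0.0122,"tz":0,"wx":0,"wy":0,"wz":0},{"tx":0.0349,"ty":-0.0196,"tz":0,"wx":0,"wy":0,"wz":0},{"tx":0.0454,"ty":-0.0279,"tz":0,"wx":0,"wy":0,"wz":0},{"tx":0.0552,"ty":-0.037,"tz":0,"wx":0,"wy":0,"wz":0}]}}

```text
clock: 5.2
tcp_pos: [0.5881, -0.0106, 0.2798]
orientation: [3.141, 0.001, 3.079]
wrist_force: [1.4, 4.3, 0.1]
grip_width: 0.0256
```

```bash
python3 st.py
```

```text
[ 0.5881 -0.0106  0.2798] [1.4308 4.3049 0.1182] 0.025638689647293086 5.2 r,a 0.08592732793753116 44.69780272910172 Frad 4.045004269157902 Ftan(ccw+) 2.0536965958956315
```

```bash
sed -i 's/^C=.*/C=np.array([.5275,-.070])/' h2.py; python3 plan.py .5873 -.0107 44.9 10 3 .0852
```

```text
[[0.0059, -0.0033], [0.0105, -0.0085], [0.0148, -0.0139], [0.019, -0.0194], [0.0229, -0.0251]]
[[0.0037, -0.0059], [0.0071, -0.0119], [0.0103, -0.018], [0.0132, -0.0243], [0.0159, -0.0307]]
[[0.0024, -0.0065], [0.0046, -0.013], [0.0065, -0.0197], [0.0081, -0.0264], [0.0094, -0.0332]]
end cmd [ 0.6114 -0.0552]
```

Call:
{"api": "apply_moves", "payload": {"rows": [{"tx":0.0059,"ty":-0.0033,"tz":0,"wx":0,"wy":0,"wz":0},{"tx":0.0105,"ty":-0.0085,"tz":0,"wx":0,"wy":0,"wz":0},{"tx":0.0148,"ty":-0.0139,"tz":0,"wx":0,"wy":0,"wz":0},{"tx":0.019,"ty":-0.0194,"tz":0,"wx":0,"wy":0,"wz":0},{"tx":0.0229,"ty":-0.0251,"tz":0,"wx":0,"wy":0,"wz":0}]}}

```text
clock: 5.62
tcp_pos: [0.5981, -0.0232, 0.2798]
orientation: [3.142, -0.001, 3.079]
wrist_force: [-1.6, 4.0, 3.2]
grip_width: 0.0251
```

```bash
python3 st.py
```

```text
[ 0.5981 -0.0232  0.2798] [-1.6195  4.0491  3.2483] 0.025123551018138814 5.6167 r,a 0.08475084242535277 33.53555958165255 Frad 0.8869994159541637 Ftan(ccw+) 4.269765773824029
```

Call:
{"api": "apply_moves", "payload": {"rows": [{"tx":0.0037,"ty":-0.0059,"tz":0,"wx":0,"wy":0,"wz":0},{"tx":0.0071,"ty":-0.0119,"tz":0,"wx":0,"wy":0,"wz":0},{"tx":0.0103,"ty":-0.018,"tz":0,"wx":0,"wy":0,"wz":0},{"tx":0.0132,"ty":-0.0243,"tz":0,"wx":0,"wy":0,"wz":0},{"tx":0.0159,"ty":-0.0307,"tz":0,"wx":0,"wy":0,"wz":0}]}}

```text
clock: 6.03
tcp_pos: [0.6062, -0.0389, 0.2798]
orientation: [-3.141, -0.001, 3.079]
wrist_force: [-3.6, 2.7, 4.5]
grip_width: 0.0255
```

```bash
python3 st.py; python3 plan.py .6067 -.0386 21.6 -8 5 .0852
```

```text
[ 0.6062 -0.0389  0.2798] [-3.6476  2.7346  4.486 ] 0.025496890495656017 6.0333 r,a 0.0846538673323321 21.564835568965474 Frad -2.387144356550063 Ftan(ccw+) 3.8838294145929746
[[0.0013, -0.0034], [0.0025, -0.0067], [0.0036, -0.01], [0.0047, -0.0134], [0.0057, -0.0167]]
[[0.0009, -0.0034], [0.0017, -0.0069], [0.0025, -0.0103], [0.0032, -0.0137], [0.0038, -0.0172]]
[[0.0006, -0.0035], [0.0011, -0.007], [0.0015, -0.0105], [0.0018, -0.014], [0.0021, -0.0175]]
[[0.0002, -0.0035], [0.0003, -0.007], [0.0004, -0.0105], [0.0004, -0.0141], [0.0003, -0.0176]]
[[-0.0002, -0.0035], [-0.0004, -0.007], [-0.0007, -0.0105], [-0.0011, -0.014], [-0.0016, -0.0175]]
end cmd [ 0.61185 -0.08185]
```

Call:
{"api": "apply_moves", "payload": {"rows": [{"tx":0.0006,"ty":-0.0034,"tz":0,"wx":0,"wy":0,"wz":0},{"tx":0.0012,"ty":-0.0067,"tz":0,"wx":0,"wy":0,"wz":0},{"tx":0.0018,"ty":-0.01,"tz":0,"wx":0,"wy":0,"wz":0},{"tx":0.0025,"ty":-0.0134,"tz":0,"wx":0,"wy":0,"wz":0},{"tx":0.0035,"ty":-0.0167,"tz":0,"wx":0,"wy":0,"wz":0}]}}

```text
clock: 6.45
tcp_pos: [0.6087, -0.0464, 0.2798]
orientation: [3.141, 0.001, 3.08]
wrist_force: [-0.8, 4.6, 2.0]
grip_width: 0.0253
```

Call:
{"api": "apply_moves", "payload": {"rows": [{"tx":0.0009,"ty":-0.0034,"tz":0,"wx":0,"wy":0,"wz":0},{"tx":0.0017,"ty":-0.0069,"tz":0,"wx":0,"wy":0,"wz":0},{"tx":0.0025,"ty":-0.0103,"tz":0,"wx":0,"wy":0,"wz":0},{"tx":0.0032,"ty":-0.0137,"tz":0,"wx":0,"wy":0,"wz":0},{"tx":0.0038,"ty":-0.0172,"tz":0,"wx":0,"wy":0,"wz":0}]}}

```text
clock: 6.87
tcp_pos: [0.6106, -0.0552, 0.2798]
orientation: [3.141, 0.001, 3.079]
wrist_force: [1.7, 3.8, 2.4]
grip_width: 0.0258
```

```bash
python3 st.py
```

```text
[ 0.6106 -0.0552  0.2798] [1.6868 3.8342 2.4057] 0.02578379963745552 6.8667 r,a 0.08443627936522982 10.069894211671558 Frad 2.331200800078925 Ftan(ccw+) 3.4802411253419887
```

Call:
{"api": "apply_moves", "payload": {"rows": [{"tx":0.0006,"ty":-0.0035,"tz":0,"wx":0,"wy":0,"wz":0},{"tx":0.0011,"ty":-0.007,"tz":0,"wx":0,"wy":0,"wz":0},{"tx":0.0015,"ty":-0.0105,"tz":0,"wx":0,"wy":0,"wz":0},{"tx":0.0018,"ty":-0.014,"tz":0,"wx":0,"wy":0,"wz":0},{"tx":0.0021,"ty":-0.0175,"tz":0,"wx":0,"wy":0,"wz":0}]}}

```text
clock: 7.28
tcp_pos: [0.6116, -0.0641, 0.2798]
orientation: [3.142, 0.001, 3.079]
wrist_force: [3.1, 4.6, 0.9]
grip_width: 0.0256
```

```bash
python3 st.py
```

```text
[ 0.6116 -0.0641  0.2798] [3.1497 4.6088 0.8787] 0.025618002622290706 7.2833 r,a 0.0843422850392243 3.9877611557564365 Frad 3.462565957656843 Ftan(ccw+) 4.378554692596819
```

Call:
{"api": "apply_moves", "payload": {"rows": [{"tx":0.0006,"ty":-0.0035,"tz":0,"wx":0,"wy":0,"wz":0},{"tx":0.0011,"ty":-0.007,"tz":0,"wx":0,"wy":0,"wz":0},{"tx":0.0014,"ty":-0.0105,"tz":0,"wx":0,"wy":0,"wz":0},{"tx":0.0015,"ty":-0.0141,"tz":0,"wx":0,"wy":0,"wz":0},{"tx":0.0015,"ty":-0.0176,"tz":0,"wx":0,"wy":0,"wz":0}]}}

```text
clock: 7.7
tcp_pos: [0.6117, -0.0731, 0.2798]
orientation: [-3.141, -0.0, 3.079]
wrist_force: [1.5, 3.4, 2.7]
grip_width: 0.0256
```

```bash
python3 st.py;  python3 plan.py .61155 -.0732 -2 -32 10 .0852
```

```text
[ 0.6117 -0.0731  0.2798] [1.4523 3.4285 2.7183] 0.025591618500055327 7.7 r,a 0.08428623589822638 -2.11272080033838 Frad 1.3248963905168298 Ftan(ccw+) 3.4797399276535796
[[0.0021, -0.0013], [0.002, -0.0031], [0.0019, -0.0049], [0.0018, -0.0067], [0.0017, -0.0085]]
[[-0.0002, -0.0017], [-0.0004, -0.0035], [-0.0006, -0.0053], [-0.0008, -0.007], [-0.0011, -0.0088]]
[[-0.0002, -0.0018], [-0.0005, -0.0035], [-0.0008, -0.0053], [-0.0011, -0.0071], [-0.0014, -0.0088]]
[[-0.0004, -0.0018], [-0.0007, -0.0035], [-0.0011, -0.0053], [-0.0015, -0.007], [-0.002, -0.0087]]
[[-0.0004, -0.0018], [-0.0009, -0.0035], [-0.0013, -0.0052], [-0.0018, -0.0069], [-0.0023, -0.0086]]
[[-0.0006, -0.0017], [-0.0011, -0.0034], [-0.0017, -0.0051], [-0.0023, -0.0068], [-0.0029, -0.0085]]
[[-0.0006, -0.0017], [-0.0012, -0.0033], [-0.0019, -0.005], [-0.0026, -0.0066], [-0.0032, -0.0083]]
[[-0.0008, -0.0016], [-0.0015, -0.0033], [-0.0022, -0.0049], [-0.003, -0.0065], [-0.0037, -0.0081]]
[[-0.0008, -0.0016], [-0.0016, -0.0032], [-0.0025, -0.0048], [-0.0033, -0.0063], [-0.0042, -0.0079]]
[[-0.0008, -0.0016], [-0.0017, -0.0031], [-0.0026, -0.0047], [-0.0036, -0.0062], [-0.0045, -0.0077]]
end cmd [ 0.59975 -0.11515]
```

Call:
{"api": "apply_moves", "payload": {"rows": [{"tx":0.0,"ty":-0.0018,"tz":0,"wx":0,"wy":0,"wz":0},{"tx":0.0,"ty":-0.0035,"tz":0,"wx":0,"wy":0,"wz":0},{"tx":-0.0001,"ty":-0.0053,"tz":0,"wx":0,"wy":0,"wz":0},{"tx":-0.0002,"ty":-0.007,"tz":0,"wx":0,"wy":0,"wz":0},{"tx":-0.0004,"ty":-0.0088,"tz":0,"wx":0,"wy":0,"wz":0}]}}

```text
clock: 8.12
tcp_pos: [0.6115, -0.0772, 0.2798]
orientation: [3.141, -0.001, 3.079]
wrist_force: [0.5, 3.5, 2.5]
grip_width: 0.0255
```

```bash
python3 st.py
```

```text
[ 0.6115 -0.0772  0.2798] [0.5273 3.4703 2.5412] 0.025526249112023197 8.1167 r,a 0.08429242373842118 -4.893886455515635 Frad 0.22935110039606946 Ftan(ccw+) 3.5026424623136925
```

Call:
{"api": "apply_moves", "payload": {"rows": [{"tx":-0.0002,"ty":-0.0018,"tz":0,"wx":0,"wy":0,"wz":0},{"tx":-0.0004,"ty":-0.0035,"tz":0,"wx":0,"wy":0,"wz":0},{"tx":-0.0006,"ty":-0.0053,"tz":0,"wx":0,"wy":0,"wz":0},{"tx":-0.0008,"ty":-0.007,"tz":0,"wx":0,"wy":0,"wz":0},{"tx":-0.0011,"ty":-0.0088,"tz":0,"wx":0,"wy":0,"wz":0}]}}

```text
clock: 8.53
tcp_pos: [0.611, -0.0816, 0.2798]
orientation: [3.142, -0.0, 3.079]
wrist_force: [0.4, 4.1, 3.8]
grip_width: 0.0253
```

```bash
python3 st.py
```

```text
[ 0.611  -0.0816  0.2798] [0.3684 4.1308 3.774 ] 0.025342318377386815 8.5333 r,a 0.08428487450072217 -7.937090981612844 Frad -0.20558286869989606 Ftan(ccw+) 4.142099291228184
```

Call:
{"api": "apply_moves", "payload": {"rows": [{"tx":-0.0002,"ty":-0.0018,"tz":0,"wx":0,"wy":0,"wz":0},{"tx":-0.0005,"ty":-0.0035,"tz":0,"wx":0,"wy":0,"wz":0},{"tx":-0.0008,"ty":-0.0053,"tz":0,"wx":0,"wy":0,"wz":0},{"tx":-0.0011,"ty":-0.0071,"tz":0,"wx":0,"wy":0,"wz":0},{"tx":-0.0014,"ty":-0.0088,"tz":0,"wx":0,"wy":0,"wz":0}]}}

```text
clock: 8.95
tcp_pos: [0.6103, -0.0861, 0.2798]
orientation: [3.142, -0.0, 3.079]
wrist_force: [-1.6, 5.0, 4.4]
grip_width: 0.0259
```

```bash
python3 st.py
```

```text
[ 0.6103 -0.0861  0.2798] [-1.6324  4.9837  4.3713] 0.025854680379416024 8.95 r,a 0.08431333233473268 -10.977716862920984 Frad -2.551586646190032 Ftan(ccw+) 4.581614726136216
```

Call:
{"api": "apply_moves", "payload": {"rows": [{"tx":-0.0006,"ty":-0.0018,"tz":0,"wx":0,"wy":0,"wz":0},{"tx":-0.001,"ty":-0.0035,"tz":0,"wx":0,"wy":0,"wz":0},{"tx":-0.0015,"ty":-0.0053,"tz":0,"wx":0,"wy":0,"wz":0},{"tx":-0.002,"ty":-0.007,"tz":0,"wx":0,"wy":0,"wz":0},{"tx":-0.0025,"ty":-0.0087,"tz":0,"wx":0,"wy":0,"wz":0}]}}

```text
clock: 9.37
tcp_pos: [0.6092, -0.0904, 0.2798]
orientation: [3.142, 0.0, 3.079]
wrist_force: [-0.3, 3.5, 5.1]
grip_width: 0.0254
```

```bash
python3 st.py
```

```text
[ 0.6092 -0.0904  0.2798] [-0.2736  3.4876  5.1172] 0.025387667587332026 9.3667 r,a 0.0842454654194069 -14.012134234678998 Frad -1.1098973781851054 Ftan(ccw+) 3.3176304424871983
```

Call:
{"api": "apply_moves", "payload": {"rows": [{"tx":-0.0005,"ty":-0.0018,"tz":0,"wx":0,"wy":0,"wz":0},{"tx":-0.001,"ty":-0.0035,"tz":0,"wx":0,"wy":0,"wz":0},{"tx":-0.0015,"ty":-0.0052,"tz":0,"wx":0,"wy":0,"wz":0},{"tx":-0.002,"ty":-0.0069,"tz":0,"wx":0,"wy":0,"wz":0},{"tx":-0.0025,"ty":-0.0086,"tz":0,"wx":0,"wy":0,"wz":0}]}}

```text
clock: 9.78
tcp_pos: [0.6081, -0.0947, 0.2798]
orientation: [-3.142, 0.0, 3.079]
wrist_force: [-0.1, 4.0, 4.0]
grip_width: 0.0258
```

```bash
python3 st.py
```

```text
[ 0.6081 -0.0947  0.2798] [-0.0585  4.0104  3.9966] 0.02575002280081376 9.7833 r,a 0.08426443908980476 -17.065054437985687 Frad -1.2328331916302455 Ftan(ccw+) 3.816668639771707
```

Call:
{"api": "apply_moves", "payload": {"rows": [{"tx":-0.0006,"ty":-0.0017,"tz":0,"wx":0,"wy":0,"wz":0},{"tx":-0.0012,"ty":-0.0034,"tz":0,"wx":0,"wy":0,"wz":0},{"tx":-0.0018,"ty":-0.0051,"tz":0,"wx":0,"wy":0,"wz":0},{"tx":-0.0024,"ty":-0.0068,"tz":0,"wx":0,"wy":0,"wz":0},{"tx":-0.003,"ty":-0.0085,"tz":0,"wx":0,"wy":0,"wz":0}]}}

```text
clock: 10.2
tcp_pos: [0.6066, -0.099, 0.2798]
orientation: [-3.142, 0.0, 3.079]
wrist_force: [0.1, 3.3, 3.2]
grip_width: 0.0258
```

```bash
python3 st.py
```

```text
[ 0.6066 -0.099   0.2798] [0.1204 3.341  3.2427] 0.025765550977288155 10.2 r,a 0.08419285200426388 -20.11888697895119 Frad -1.0361535385814433 Ftan(ccw+) 3.1785451368005186
```

Call:
{"api": "apply_moves", "payload": {"rows": [{"tx":-0.0006,"ty":-0.0017,"tz":0,"wx":0,"wy":0,"wz":0},{"tx":-0.0013,"ty":-0.0033,"tz":0,"wx":0,"wy":0,"wz":0},{"tx":-0.002,"ty":-0.005,"tz":0,"wx":0,"wy":0,"wz":0},{"tx":-0.0027,"ty":-0.0066,"tz":0,"wx":0,"wy":0,"wz":0},{"tx":-0.0034,"ty":-0.0083,"tz":0,"wx":0,"wy":0,"wz":0}]}}

```text
clock: 10.62
tcp_pos: [0.6056, -0.1015, 0.2798]
orientation: [3.14, 0.001, 3.08]
wrist_force: [2.4, 6.2, 3.4]
grip_width: 0.0253
```

```bash
python3 st.py
```

```text
[ 0.6056 -0.1015  0.2798] [2.3822 6.226  3.419 ] 0.02531328330049916 10.6167 r,a 0.08419650319001365 -21.9916011735391 Frad -0.12255465398781411 Ftan(ccw+) 6.665016580547454
```

Call:
{"api": "apply_moves", "payload": {"rows": [{"tx":-0.0002,"ty":-0.0006,"tz":0,"wx":0,"wy":0,"wz":0},{"tx":-0.0004,"ty":-0.0012,"tz":0,"wx":0,"wy":0,"wz":0},{"tx":-0.0005,"ty":-0.0012,"tz":0,"wx":0,"wy":0,"wz":0},{"tx":-0.0005,"ty":-0.0012,"tz":0,"wx":0,"wy":0,"wz":0},{"tx":-0.0005,"ty":-0.0012,"tz":0,"wx":0,"wy":0,"wz":0}]}}

```text
clock: 11.03
tcp_pos: [0.6055, -0.1018, 0.2798]
orientation: [3.139, 0.001, 3.081]
wrist_force: [2.2, 7.4, 3.0]
grip_width: 0.0254
```

```bash
python3 st.py
```

```text
[ 0.6055 -0.1018  0.2798] [2.1541 7.4446 2.9972] 0.02540493014699934 11.0333 r,a 0.08421484020206449 -22.171351403543998 Frad -0.8146023255561945 Ftan(ccw+) 7.707093052461596
```

Call:
{"api": "apply_moves", "payload": {"rows": [{"tx":-0.0003,"ty":-0.0008,"tz":0,"wx":0,"wy":0,"wz":0},{"tx":-0.0006,"ty":-0.0015,"tz":0,"wx":0,"wy":0,"wz":0},{"tx":-0.0009,"ty":-0.0022,"tz":0,"wx":0,"wy":0,"wz":0},{"tx":-0.0009,"ty":-0.0022,"tz":0,"wx":0,"wy":0,"wz":0},{"tx":-0.0009,"ty":-0.0022,"tz":0,"wx":0,"wy":0,"wz":0}]}}

```text
clock: 11.45
tcp_pos: [0.6052, -0.1023, 0.2798]
orientation: [3.139, 0.002, 3.081]
wrist_force: [2.0, 8.7, 3.0]
grip_width: 0.0257
```

```bash
python3 st.py
```

```text
[ 0.6052 -0.1023  0.2798] [2.0161 8.7423 3.0069] 0.025749979979030852 11.45 r,a 0.08419286406133325 -22.5823436781183 Frad -1.49561121980952 Ftan(ccw+) 8.846201924200003
```

Call:
{"api": "apply_moves", "payload": {"rows": [{"tx":-0.0005,"ty":-0.0011,"tz":0,"wx":0,"wy":0,"wz":0},{"tx":-0.001,"ty":-0.0022,"tz":0,"wx":0,"wy":0,"wz":0},{"tx":-0.0018,"ty":-0.0033,"tz":0,"wx":0,"wy":0,"wz":0},{"tx":-0.0018,"ty":-0.0033,"tz":0,"wx":0,"wy":0,"wz":0},{"tx":-0.0018,"ty":-0.0033,"tz":0,"wx":0,"wy":0,"wz":0}]}}

```text
clock: 11.87
tcp_pos: [0.6048, -0.1033, 0.2798]
orientation: [3.138, 0.002, 3.082]
wrist_force: [3.4, 8.9, 2.6]
grip_width: 0.0255
```

```bash
python3 st.py
```

```text
[ 0.6048 -0.1033  0.2798] [3.447  8.8854 2.5716] 0.025465127346627068 11.8667 r,a 0.08417299721390505 -23.333303454374157 Frad -0.35424398345492486 Ftan(ccw+) 9.523980544024505
```

Call:
{"api": "apply_moves", "payload": {"rows": [{"tx":-0.0006,"ty":-0.0012,"tz":0,"wx":0,"wy":0,"wz":0},{"tx":-0.0011,"ty":-0.0025,"tz":0,"wx":0,"wy":0,"wz":0},{"tx":-0.0017,"ty":-0.0037,"tz":0,"wx":0,"wy":0,"wz":0},{"tx":-0.0017,"ty":-0.0037,"tz":0,"wx":0,"wy":0,"wz":0},{"tx":-0.0017,"ty":-0.0037,"tz":0,"wx":0,"wy":0,"wz":0}]}}

```text
clock: 12.28
tcp_pos: [0.6044, -0.1043, 0.2798]
orientation: [3.137, 0.003, 3.082]
wrist_force: [4.3, 9.5, 1.1]
grip_width: 0.0255
```

```bash
python3 st.py
```

```text
[ 0.6044 -0.1043  0.2798] [4.2574 9.5322 1.0901] 0.025530281585999556 12.2833 r,a 0.08417873072376313 -24.079349907431205 Frad -0.002236011396502297 Ftan(ccw+) 10.439700983295069
```

Call:
{"api": "apply_moves", "payload": {"rows": [{"tx":-0.0006,"ty":-0.0012,"tz":0,"wx":0,"wy":0,"wz":0},{"tx":-0.0011,"ty":-0.0025,"tz":0,"wx":0,"wy":0,"wz":0},{"tx":-0.0017,"ty":-0.0037,"tz":0,"wx":0,"wy":0,"wz":0},{"tx":-0.0017,"ty":-0.0037,"tz":0,"wx":0,"wy":0,"wz":0},{"tx":-0.0017,"ty":-0.0037,"tz":0,"wx":0,"wy":0,"wz":0}]}}

```text
clock: 12.7
tcp_pos: [0.6039, -0.1054, 0.2798]
orientation: [3.136, 0.004, 3.083]
wrist_force: [4.8, 10.8, 2.7]
grip_width: 0.0255
```

```bash
python3 st.py
```

```text
[ 0.6039 -0.1054  0.2798] [ 4.833  10.7618  2.6956] 0.025523777852670806 12.7 r,a 0.08418292240873831 -24.834692567898216 Frad -0.13387849291081472 Ftan(ccw+) 11.796423700641597
```

Call:
{"api": "apply_moves", "payload": {"rows": [{"tx":0,"ty":0,"tz":0,"wx":0,"wy":0,"wz":0},{"tx":0,"ty":0,"tz":0,"wx":0,"wy":0,"wz":0},{"tx":0,"ty":0,"tz":0,"wx":0,"wy":0,"wz":0},{"tx":0,"ty":0,"tz":0,"wx":0,"wy":0,"wz":0},{"tx":0,"ty":0,"tz":0,"wx":0,"wy":0,"wz":0}]}}

```text
clock: 13.12
tcp_pos: [0.6039, -0.1053, 0.2798]
orientation: [3.136, 0.004, 3.083]
wrist_force: [4.5, 11.8, 2.2]
grip_width: 0.0255
```

```bash
python3 st.py
```

```text
[ 0.6039 -0.1053  0.2798] [ 4.4666 11.8469  2.2468] 0.02553068146099021 13.1167 r,a 0.08418403183240322 -24.81554570270271 Frad -0.91798184563831 Ftan(ccw+) 12.627614795367796
```

Call:
{"api": "apply_moves", "payload": {"rows": [{"tx":0,"ty":0,"tz":0,"wx":0,"wy":0,"wz":0},{"tx":0,"ty":0,"tz":0,"wx":0,"wy":0,"wz":0},{"tx":0,"ty":0,"tz":0,"wx":0,"wy":0,"wz":0},{"tx":0,"ty":0,"tz":0,"wx":0,"wy":0,"wz":0},{"tx":0,"ty":0,"tz":0,"wx":0,"wy":0,"wz":0}]}}

```text
clock: 13.53
tcp_pos: [0.6039, -0.1053, 0.2798]
orientation: [3.136, 0.004, 3.083]
wrist_force: [4.8, 11.6, 3.3]
grip_width: 0.0257
```

Call:
{"api": "apply_moves", "payload": {"rows": [{"tx":0,"ty":0,"tz":0,"wx":0,"wy":0,"wz":0},{"tx":0,"ty":0,"tz":0,"wx":0,"wy":0,"wz":0},{"tx":0,"ty":0,"tz":0,"wx":0,"wy":0,"wz":0},{"tx":0,"ty":0,"tz":0,"wx":0,"wy":0,"wz":0},{"tx":0,"ty":0,"tz":0,"wx":0,"wy":0,"wz":0}]}}

```text
clock: 13.95
tcp_pos: [0.6039, -0.1054, 0.2798]
orientation: [3.136, 0.004, 3.083]
wrist_force: [4.9, 10.0, 1.4]
grip_width: 0.0255
```

```bash
python3 st.py; python3 - <<'E'
from h2 import *
from scipy.optimize import least_squares as L
P=np.array([[.4685,-.0077],[.4942,.0091],[.5275,.0155],[.5604,.0086],[.5881,-.0106],[.5981,-.0232],[.6062,-.0389],[.6106,-.0552],[.6117,-.0731],[.6103,-.0861],[.6081,-.0947],[.6066,-.099],[.6039,-.1053]])
f=lambda c:np.hypot(*(P-c[:2]).T)-(.085 if len(c)<3 else c[2])
for x0 in([.527,-.07],[.527,-.07,.085]): r=L(f,x0); print(r.x,(r.fun*1e3).round(2))
E
```

```text
[ 0.6039 -0.1054  0.2798] [4.8933 9.9898 1.3511] 0.02553669201966518 13.95 r,a 0.0841951316573541 -24.834513780244258 Frad 0.24508074374986769 Ftan(ccw+) 11.1212222327695
[ 0.52684969 -0.06948871] [-0.01  0.1  -0.01 -0.01 -0.03 -0.03  0.04 -0.04 -0.07  0.09  0.07  0.04
 -0.03]
[ 0.52681039 -0.06952803  0.08504229] [-0.06  0.08 -0.01  0.   -0.02 -0.02  0.05 -0.04 -0.08  0.08  0.06  0.02
 -0.06]
```

```bash
sed -i 's/^C=.*/C=np.array([.52685,-.06949])/' h2.py; python3 plan.py .6011 -.1105 -29 -9 1 .085; python3 plan.py .6108 -.0828 -9 191 8 .085
```

```text
[[0.0056, 0.0102], [0.0102, 0.0211], [0.0141, 0.0323], [0.0171, 0.0438], [0.0194, 0.0554]]
end cmd [ 0.6108 -0.0828]
[[0.0017, 0.0148], [0.0021, 0.0296], [0.0012, 0.0444], [-0.001, 0.0591], [-0.0045, 0.0735]]
[[-0.0047, 0.014], [-0.0106, 0.0276], [-0.0177, 0.0407], [-0.0259, 0.053], [-0.0351, 0.0647]]
[[-0.0102, 0.0107], [-0.0213, 0.0205], [-0.0332, 0.0294], [-0.0459, 0.0371], [-0.0592, 0.0437]]
[[-0.0138, 0.0055], [-0.028, 0.0097], [-0.0425, 0.0126], [-0.0572, 0.0143], [-0.0721, 0.0147]]
[[-0.0148, -0.0009], [-0.0294, -0.0031], [-0.0439, -0.0066], [-0.0579, -0.0113], [-0.0715, -0.0172]]
[[-0.0131, -0.0071], [-0.0254, -0.0152], [-0.037, -0.0245], [-0.0478, -0.0347], [-0.0576, -0.0458]]
[[-0.0088, -0.0119], [-0.0166, -0.0246], [-0.0232, -0.0378], [-0.0286, -0.0516], [-0.0329, -0.0659]]
[[-0.0029, -0.0145], [-0.0046, -0.0292], [-0.005, -0.044], [-0.0041, -0.0588], [-0.0019, -0.0735]]
end cmd [ 0.4434 -0.0857]
```

Call:
{"api": "apply_moves", "payload": {"rows": [{"tx":0.0056,"ty":0.0102,"tz":0,"wx":0,"wy":0,"wz":0},{"tx":0.0102,"ty":0.0211,"tz":0,"wx":0,"wy":0,"wz":0},{"tx":0.0141,"ty":0.0323,"tz":0,"wx":0,"wy":0,"wz":0},{"tx":0.0171,"ty":0.0438,"tz":0,"wx":0,"wy":0,"wz":0},{"tx":0.0194,"ty":0.0554,"tz":0,"wx":0,"wy":0,"wz":0}]}}

```text
clock: 14.37
tcp_pos: [0.6106, -0.0843, 0.2798]
orientation: [-3.139, -0.001, 3.077]
wrist_force: [-3.0, -0.8, 4.9]
grip_width: 0.0255
```

```bash
python3 st.py
```

```text
[ 0.6106 -0.0843  0.2798] [-2.9944 -0.7761  4.8685] 0.025502618674781537 14.3667 r,a 0.08504561941449706 -10.006693471575526 Frad -2.8139811759138484 Ftan(ccw+) -1.2846248086359717
```

Call:
{"api": "apply_moves", "payload": {"rows": [{"tx":0.0017,"ty":0.0148,"tz":0,"wx":0,"wy":0,"wz":0},{"tx":0.0021,"ty":0.0296,"tz":0,"wx":0,"wy":0,"wz":0},{"tx":0.0012,"ty":0.0444,"tz":0,"wx":0,"wy":0,"wz":0},{"tx":-0.001,"ty":0.0591,"tz":0,"wx":0,"wy":0,"wz":0},{"tx":-0.0045,"ty":0.0735,"tz":0,"wx":0,"wy":0,"wz":0}]}}

```text
clock: 14.78
tcp_pos: [0.6086, -0.0456, 0.2798]
orientation: [-3.14, -0.001, 3.079]
wrist_force: [-3.2, -4.1, 5.8]
grip_width: 0.0255
```

Call:
{"api": "apply_moves", "payload": {"rows": [{"tx":-0.0047,"ty":0.014,"tz":0,"wx":0,"wy":0,"wz":0},{"tx":-0.0106,"ty":0.0276,"tz":0,"wx":0,"wy":0,"wz":0},{"tx":-0.0177,"ty":0.0407,"tz":0,"wx":0,"wy":0,"wz":0},{"tx":-0.0259,"ty":0.053,"tz":0,"wx":0,"wy":0,"wz":0},{"tx":-0.0351,"ty":0.0647,"tz":0,"wx":0,"wy":0,"wz":0}]}}

```text
clock: 15.2
tcp_pos: [0.591, -0.0136, 0.2798]
orientation: [-3.14, 0.0, 3.079]
wrist_force: [-2.7, -4.9, 4.3]
grip_width: 0.0254
```

```bash
python3 st.py
```

```text
[ 0.591  -0.0136  0.2798] [-2.7422 -4.9109  4.2994] 0.02543895111558138 15.2 r,a 0.08514516608330897 41.07053035059099 Frad -5.293772501918109 Ftan(ccw+) -1.9007436750066975
```

Call:
{"api": "apply_moves", "payload": {"rows": [{"tx":-0.0115,"ty":0.0097,"tz":0,"wx":0,"wy":0,"wz":0},{"tx":-0.0228,"ty":0.0193,"tz":0,"wx":0,"wy":0,"wz":0},{"tx":-0.0347,"ty":0.0282,"tz":0,"wx":0,"wy":0,"wz":0},{"tx":-0.0474,"ty":0.0359,"tz":0,"wx":0,"wy":0,"wz":0},{"tx":-0.0607,"ty":0.0425,"tz":0,"wx":0,"wy":0,"wz":0}]}}

```text
clock: 15.62
tcp_pos: [0.5609, 0.0085, 0.2798]
orientation: [3.141, 0.001, 3.08]
wrist_force: [0.7, -4.1, 1.4]
grip_width: 0.0257
```

Call:
{"api": "apply_moves", "payload": {"rows": [{"tx":-0.0138,"ty":0.0055,"tz":0,"wx":0,"wy":0,"wz":0},{"tx":-0.028,"ty":0.0097,"tz":0,"wx":0,"wy":0,"wz":0},{"tx":-0.0425,"ty":0.0126,"tz":0,"wx":0,"wy":0,"wz":0},{"tx":-0.0572,"ty":0.0143,"tz":0,"wx":0,"wy":0,"wz":0},{"tx":-0.0721,"ty":0.0147,"tz":0,"wx":0,"wy":0,"wz":0}]}}

```text
clock: 16.03
tcp_pos: [0.5246, 0.0156, 0.2798]
orientation: [3.141, 0.001, 3.079]
wrist_force: [1.5, -3.5, 1.2]
grip_width: 0.0254
```

```bash
python3 st.py
```

```text
[0.5246 0.0156 0.2798] [ 1.5355 -3.4885  1.2415] 0.025385050077657432 16.0333 r,a 0.0851040792682799 91.54158361790087 Frad -3.528595775058533 Ftan(ccw+) -1.4411045486267988
```

Call:
{"api": "apply_moves", "payload": {"rows": [{"tx":-0.0148,"ty":-0.0009,"tz":0,"wx":0,"wy":0,"wz":0},{"tx":-0.0294,"ty":-0.0031,"tz":0,"wx":0,"wy":0,"wz":0},{"tx":-0.0439,"ty":-0.0066,"tz":0,"wx":0,"wy":0,"wz":0},{"tx":-0.0579,"ty":-0.0113,"tz":0,"wx":0,"wy":0,"wz":0},{"tx":-0.0715,"ty":-0.0172,"tz":0,"wx":0,"wy":0,"wz":0}]}}

```text
clock: 16.45
tcp_pos: [0.4889, 0.0067, 0.2798]
orientation: [3.141, 0.001, 3.079]
wrist_force: [3.4, -2.7, -1.3]
grip_width: 0.0255
```

```bash
python3 st.py
```

```text
[0.4889 0.0067 0.2798] [ 3.3701 -2.7472 -1.3223] 0.025492225749693093 16.45 r,a 0.0851334467535244 116.49761788242306 Frad -3.962222516928636 Ftan(ccw+) -1.7903478471198495
```

Tracking is good, so I'll carry on. Each of these moves gets a small inward trim.

Call:
{"api": "apply_moves", "payload": {"rows": [{"tx":-0.0126,"ty":-0.0076,"tz":0,"wx":0,"wy":0,"wz":0},{"tx":-0.0246,"ty":-0.016,"tz":0,"wx":0,"wy":0,"wz":0},{"tx":-0.036,"ty":-0.0255,"tz":0,"wx":0,"wy":0,"wz":0},{"tx":-0.0468,"ty":-0.0357,"tz":0,"wx":0,"wy":0,"wz":0},{"tx":-0.0566,"ty":-0.0468,"tz":0,"wx":0,"wy":0,"wz":0}]}}

```text
clock: 16.87
tcp_pos: [0.4603, -0.0165, 0.2798]
orientation: [3.141, -0.0, 3.08]
wrist_force: [3.4, 0.2, -0.8]
grip_width: 0.0254
```

Call:
{"api": "apply_moves", "payload": {"rows": [{"tx":-0.0088,"ty":-0.0119,"tz":0,"wx":0,"wy":0,"wz":0},{"tx":-0.0166,"ty":-0.0246,"tz":0,"wx":0,"wy":0,"wz":0},{"tx":-0.0232,"ty":-0.0378,"tz":0,"wx":0,"wy":0,"wz":0},{"tx":-0.0286,"ty":-0.0516,"tz":0,"wx":0,"wy":0,"wz":0},{"tx":-0.0329,"ty":-0.0659,"tz":0,"wx":0,"wy":0,"wz":0}]}}

```text
clock: 17.28
tcp_pos: [0.444, -0.0499, 0.2798]
orientation: [3.141, -0.0, 3.079]
wrist_force: [3.4, 2.6, 0.6]
grip_width: 0.0258
```

```bash
python3 st.py
```

```text
[ 0.444  -0.0499  0.2798] [3.4258 2.6118 0.5983] 0.02578641344986891 17.2833 r,a 0.08507669208062317 166.7178404931432 Frad -2.7341023867052328 Ftan(ccw+) -3.328951571593341
```

Call:
{"api": "apply_moves", "payload": {"rows": [{"tx":-0.0029,"ty":-0.0145,"tz":0,"wx":0,"wy":0,"wz":0},{"tx":-0.0046,"ty":-0.0292,"tz":0,"wx":0,"wy":0,"wz":0},{"tx":-0.005,"ty":-0.044,"tz":0,"wx":0,"wy":0,"wz":0},{"tx":-0.0041,"ty":-0.0588,"tz":0,"wx":0,"wy":0,"wz":0},{"tx":-0.0019,"ty":-0.0735,"tz":0,"wx":0,"wy":0,"wz":0}]}}

```text
clock: 17.7
tcp_pos: [0.4436, -0.0868, 0.2797]
orientation: [3.141, -0.0, 3.079]
wrist_force: [3.6, 3.2, -0.1]
grip_width: 0.0255
```

Call:
{"api": "apply_moves", "payload": {"rows": [{"tx":0.0006,"ty":-0.0025,"tz":0,"wx":0,"wy":0,"wz":0},{"tx":0.0012,"ty":-0.005,"tz":0,"wx":0,"wy":0,"wz":0},{"tx":0.0015,"ty":-0.007,"tz":0,"wx":0,"wy":0,"wz":0},{"tx":0.0015,"ty":-0.007,"tz":0,"wx":0,"wy":0,"wz":0},{"tx":0.0015,"ty":-0.007,"tz":0,"wx":0,"wy":0,"wz":0}]}}

```text
clock: 18.12
tcp_pos: [0.4443, -0.0899, 0.2798]
orientation: [-3.141, -0.0, 3.08]
wrist_force: [2.1, 1.2, 1.0]
grip_width: 0.0256
```

```bash
python3 st.py; python3 - <<'E'
from rig import *
import cv2
c=capture("top");cv2.imwrite("pics/t3.png",cv2.resize(c["frame"][170:245,245:345],(800,600),interpolation=cv2.INTER_CUBIC))
E
```

```text
[ 0.4443 -0.0899  0.2798] [2.1193 1.1849 0.9512] 0.025565525700816445 18.1167 r,a 0.08504249320329843 -166.1403050550524 Frad -2.341436675857969 Ftan(ccw+) -0.6426989160621627
```

View pics/t3.png

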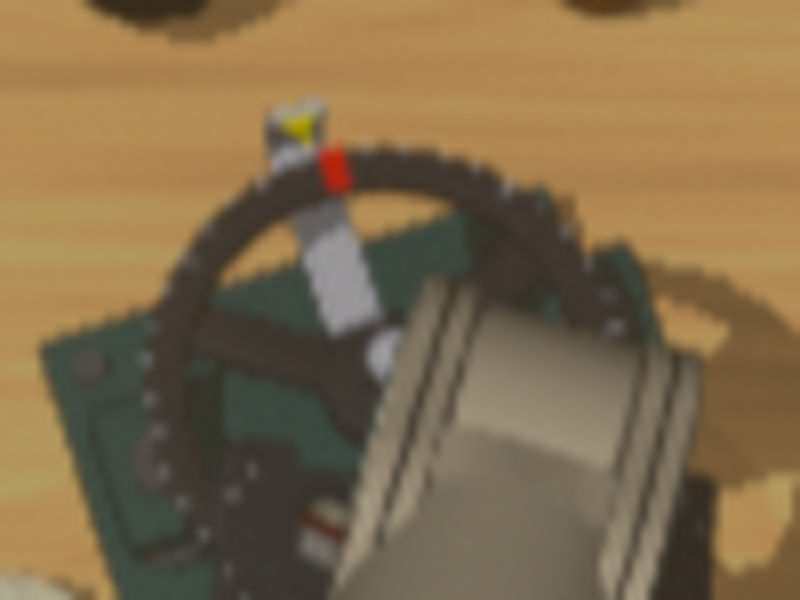

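The mark's outer edge is at about (333,150) in the crop and the pointer's apex at about (303,143), so a few more degrees counterclockwise are needed.

```bash
python3 - <<'E'
from h2 import *
t=lambda u,v,z:pt("top",245+u/8,170+v/8,z)
m=t(333,149,.266)[:2]
for tip in((304,145),(302,138),(300,128)):
  p=t(*tip,.266)[:2]; 
  print(m,p,p-m,np.hypot(*(p-C)),[np.degrees(np.arctan2(*(q-C)[::-1])) for q in(m,p)])
E
```

```text
[ 0.62248688 -0.04807535] [ 0.62394909 -0.03636099] [0.00146221 0.01171436] 0.10259514802829936 [np.float64(12.621265555222067), np.float64(18.83900694129321)]
[ 0.62248688 -0.04807535] [ 0.6268282  -0.03552377] [0.00434133 0.01255158] 0.105590461453162 [np.float64(12.621265555222067), np.float64(18.7644892662849)]
[ 0.62248688 -0.04807535] [ 0.63095007 -0.03467286] [0.00846319 0.01340249] 0.10976819586658379 [np.float64(12.621265555222067), np.float64(18.492943666304843)]
```

Call:
{"api": "apply_moves", "payload": {"rows": [{"tx":0.0013,"ty":-0.005,"tz":0,"wx":0,"wy":0,"wz":0},{"tx":0.0026,"ty":-0.01,"tz":0,"wx":0,"wy":0,"wz":0},{"tx":0.005,"ty":-0.0165,"tz":0,"wx":0,"wy":0,"wz":0},{"tx":0.005,"ty":-0.0165,"tz":0,"wx":0,"wy":0,"wz":0},{"tx":0.005,"ty":-0.0165,"tz":0,"wx":0,"wy":0,"wz":0}]}}

```text
clock: 18.58
tcp_pos: [0.4471, -0.0989, 0.2797]
orientation: [-3.141, 0.001, 3.079]
wrist_force: [2.3, -0.2, 0.8]
grip_width: 0.0256
```

```bash
python3 st.py; python3 - <<'E'
from rig import *
import cv2
c=capture("top");d=capture("wrist")
cv2.imwrite("pics/t4.png",cv2.resize(c["frame"][178:208,262:302],(800,600),interpolation=cv2.INTER_CUBIC))
cv2.imwrite("pics/w4.png",cv2.resize(d["frame"],(800,600),interpolation=cv2.INTER_CUBIC))
E
```

```text
[ 0.4471 -0.0989  0.2797] [ 2.2855 -0.2287  0.7644] 0.025606157402817038 18.5833 r,a 0.08505661499277446 -159.75001552299875 Frad -2.06511058651802 Ftan(ccw+) 1.0056439568885895
```

View pics/t4.png

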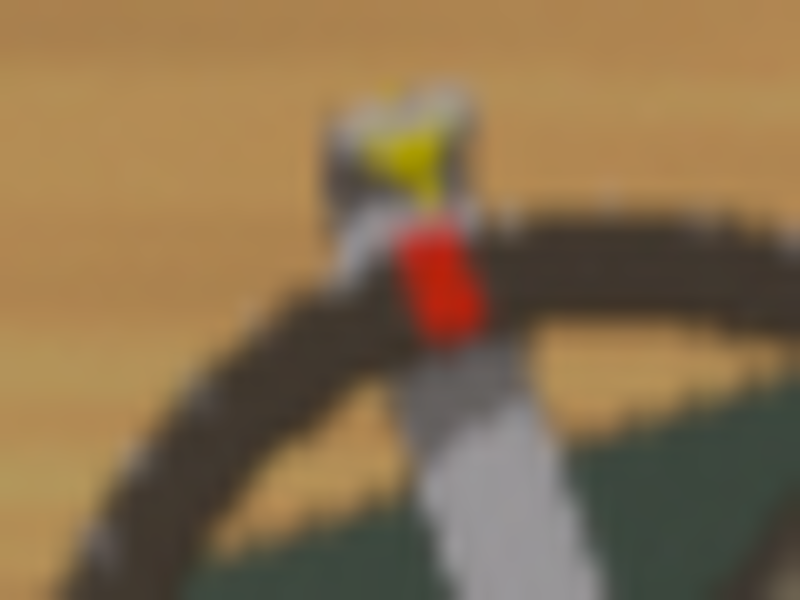

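The mark's outer edge (427,230) lines up with the pointer tip (430,200) to within about 1.5 mm. I'll hold briefly, release and lift off.

Call:
{"api": "apply_moves", "payload": {"rows": [{"tx":0,"ty":0,"tz":0,"wx":0,"wy":0,"wz":0},{"tx":0,"ty":0,"tz":0,"wx":0,"wy":0,"wz":0},{"tx":0,"ty":0,"tz":0,"wx":0,"wy":0,"wz":0},{"tx":0,"ty":0,"tz":0,"wx":0,"wy":0,"wz":0},{"tx":0,"ty":0,"tz":0,"wx":0,"wy":0,"wz":0}]}}

```text
clock: 19.1
tcp_pos: [0.4468, -0.0982, 0.2798]
orientation: [-3.142, 0.0, 3.079]
wrist_force: [2.6, 0.0, -0.2]
grip_width: 0.0254
```

Call:
{"api": "apply_moves", "payload": {"rows": [{"tx":0,"ty":0,"tz":0,"wx":0,"wy":0,"wz":0},{"tx":0,"ty":0,"tz":0,"wx":0,"wy":0,"wz":0},{"tx":0,"ty":0,"tz":0,"wx":0,"wy":0,"wz":0},{"tx":0,"ty":0,"tz":0,"wx":0,"wy":0,"wz":0},{"tx":0,"ty":0,"tz":0,"wx":0,"wy":0,"wz":0}], "claw": 70}}

```text
clock: 19.52
tcp_pos: [0.4463, -0.0982, 0.2796]
orientation: [3.142, -0.001, 3.079]
wrist_force: [-0.4, 0.6, 0.9]
grip_width: 0.0553
```

Call:
{"api": "apply_moves", "payload": {"rows": [{"tx":0,"ty":0,"tz":0,"wx":0,"wy":0,"wz":0},{"tx":0,"ty":0,"tz":0,"wx":0,"wy":0,"wz":0},{"tx":0,"ty":0,"tz":0,"wx":0,"wy":0,"wz":0},{"tx":0,"ty":0,"tz":0,"wx":0,"wy":0,"wz":0},{"tx":0,"ty":0,"tz":0,"wx":0,"wy":0,"wz":0}]}}

```text
clock: 19.93
tcp_pos: [0.4468, -0.0981, 0.2798]
orientation: [3.142, -0.0, 3.079]
wrist_force: [-0.8, 0.6, -0.1]
grip_width: 0.0703
```

Call:
{"api": "apply_moves", "payload": {"rows": [{"tx":0,"ty":0,"tz":0.04,"wx":0,"wy":0,"wz":0},{"tx":0,"ty":0,"tz":0.1,"wx":0,"wy":0,"wz":0},{"tx":0,"ty":0,"tz":0.16,"wx":0,"wy":0,"wz":0},{"tx":0,"ty":0,"tz":0.22,"wx":0,"wy":0,"wz":0},{"tx":0,"ty":0,"tz":0.26,"wx":0,"wy":0,"wz":0}]}}

```text
clock: 20.35
tcp_pos: [0.4474, -0.0985, 0.4125]
orientation: [-3.141, 0.003, 3.079]
wrist_force: [0.5, -0.1, 0.1]
grip_width: 0.0699
```

Call:
{"api": "apply_moves", "payload": {"rows": [{"tx":-0.03,"ty":0.05,"tz":0,"wx":0,"wy":0,"wz":0},{"tx":-0.06,"ty":0.1,"tz":0,"wx":0,"wy":0,"wz":0},{"tx":-0.08,"ty":0.15,"tz":0,"wx":0,"wy":0,"wz":0},{"tx":-0.09,"ty":0.2,"tz":0,"wx":0,"wy":0,"wz":0},{"tx":-0.1,"ty":0.25,"tz":0,"wx":0,"wy":0,"wz":0}]}}

```text
clock: 20.77
tcp_pos: [0.396, 0.0278, 0.41]
orientation: [3.141, 0.001, 3.079]
wrist_force: [0.3, 0.3, 0.1]
grip_width: 0.0704
```

Call:
{"api": "apply_moves", "payload": {"rows": [{"tx":0,"ty":0.06,"tz":0,"wx":0,"wy":0,"wz":0},{"tx":0,"ty":0.12,"tz":0,"wx":0,"wy":0,"wz":0},{"tx":0,"ty":0.18,"tz":0,"wx":0,"wy":0,"wz":0},{"tx":0,"ty":0.2,"tz":0,"wx":0,"wy":0,"wz":0},{"tx":0,"ty":0.2,"tz":0,"wx":0,"wy":0,"wz":0}]}}

```text
clock: 21.18
tcp_pos: [0.3964, 0.1292, 0.4095]
orientation: [3.141, -0.001, 3.084]
wrist_force: [-0.1, -0.8, 0.3]
grip_width: 0.07
```

```bash
python3 st.py; python3 - <<'E'
from rig import *
import cv2,numpy as np
c=capture("top")["frame"];s=capture("side")["frame"]
a=cv2.resize(c[175:250,245:345],(560,420),interpolation=cv2.INTER_CUBIC);b=cv2.resize(c[178:208,262:302],(240,180),interpolation=cv2.INTER_CUBIC)
d=cv2.resize(s[130:230,235:295],(240,400),interpolation=cv2.INTER_CUBIC)
o=np.zeros((600,800,3),np.uint8);o[:420,:560]=a;o[:180,560:]=b;o[180:580,560:]=d
cv2.imwrite("pics/f5.png",o)
E
```

```text
[0.3964 0.1292 0.4095] [-0.1448 -0.8452  0.3169] 0.06998150791220914 21.1833 r,a 0.2376686888458147 123.2843511131422 Frad -0.6270570585668515 Ftan(ccw+) 0.5849005376630113
```

View pics/f5.png

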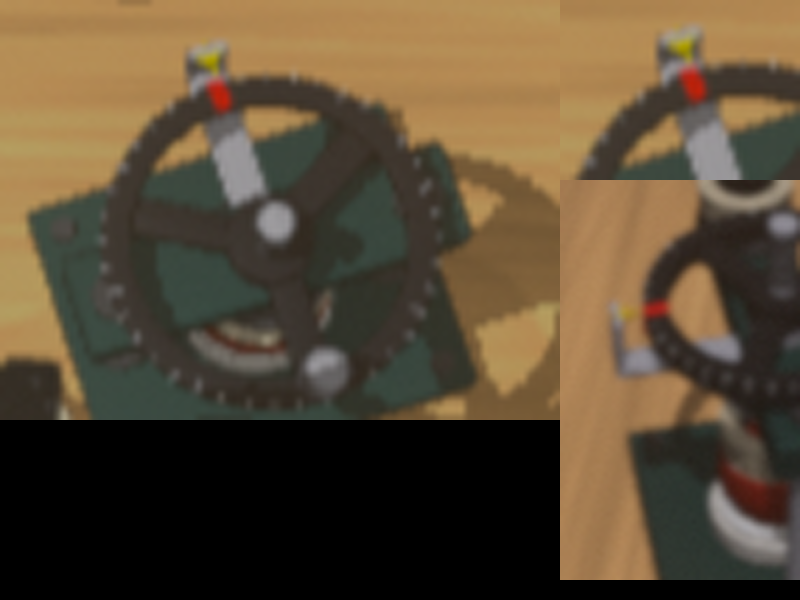

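The mark sits in line with the pointer in both views, the cup stands in its nest and the gripper is clear. I'm handing the job in.

```bash
python3 -c "
from rig import *
print(get_obs()['dq'].round(3)); print(finish_job())"
```

```text
[ 0.019 -0.009  0.02   0.004 -0.002  0.    -0.   ]
the job is handed in; nothing more can be done
None
```

I pressed the rim home, wound the wheel back to the pointer, let go and handed the job in at about 21 s; no verdict came back.

- **Pressing:** I gripped the handle from above and wound clockwise. The pull was 3–5 N while the rim slid, then climbed steeply about 3.85 rad from the mark. I held it there for about 1.25 s, with readings of 11.1–12.6 N along the turn. The highest reading was 12.6 N; I only read the force between moves, mostly at the end of each.
- **Wind-back:** The handle stopped at 199.7°. The pointer direction measured 18.9° from the press base and about 19.7° from the pointer itself. That puts the mark about 0–1.5 mm off, against the 5 mm allowed.
- **Last checks:** After release, both camera views show the mark in line with the pointer and the cup standing in its nest. The gripper was clear, with wrist force under 1 N.
- **Disagreements and gaps:** The two pointer estimates differ by about 1°. The side camera's first handle position was off by 5–7 mm in y, so I didn't rely on it. I did not measure the cup's position or check the bystanders at the end; the arm passed well above them.

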